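# Hang a portion scoop on the free rod of a scoop carousel

## Robot

A 6-joint arm with a two-finger parallel gripper is mounted at the origin on a cart in front of the work surface, level with it; the furniture and walls round the work are solid. World frame = base frame: x ahead of the robot, y to its left, z up, the work surface at z = 0. Lengths are in m, angles in rad, forces in N, time in s.
With the tool pointing down it reaches from about 0.3 to 0.85 m from the base axis. Payload 4.2 kg.
Tool frame: the origin (TCP) lies midway between the tips of the shut fingers; the grasp point (between the pads) lies 19 mm behind it (grasp_offset is the z of the grasp point in the tool frame, in m); z points along the fingers, y is the line along which they close (so a half turn about z gives the same grasp; the last joint's range is limited). The gripper opens to 91 mm and grips with 3 to 60 N. Pads are 32 mm wide; open, the fingers measure 118 mm over their backs; the gripper's body (76 mm by 178 mm) begins 60 mm behind the grasp point.
Start: joints at [1.309, 0.32, 1.565, -0, 1.257, -0.02], TCP at [0.138, 0.558, 0.214] pointing down, gripper open.
Joint ranges: [-3.11, 3.11], [-0.84, 2.01], [0.21, 2.61], [-1.34, 4.49], [0.05, 2.63], [-2.56, 2.56]. Speed limits (rad/s): [2.57, 2.57, 3.14, 3.14, 3.14, 3.14].

## Interface

Orientations are given as a unit quaternion [x, y, z, w].
In Python, from bench import * gives the robot as it stands.
- The arm moves only by the shell command python3 -m crank 'ROWS' [FORCE]. ROWS is a JSON list that holds a single list of rows (three levels of brackets), with 1 to 20 rows, each of 7 numbers: dx, dy, dz in normalised numbers (1 is 0.6 m), then a rotation vector rx, ry, rz in shares of pi rad (1.0 is pi rad), then the opening from 0.0 (shut) to 1.0 (fully open); each row shifts and turns the commanded pose from where the row before left it, along the tool's axes as they then stand; what a row does not reach is not made up. A row lasts 1/12 s, in which the tool goes at most 0.0417 m and 0.125 rad, less where a joint would pass 70% of its speed; a pose out of reach is approached as far as the arm can. The fingers move at their own pace and stop on an object; FORCE is the grip in N (left out, the last holds). Time passes only in rows, so rows that do not move let the fingers close. It prints the time, the measured TCP pose, the force, the opening and the grip force at its end. Input that does not fit is refused with a message, and nothing moves.
- get_obs(): the state, without advancing time (a new reading comes with each control period).
- camera(name): name is "scene" or "top" or "wrist"; returns a dict with "frame" (480x640x3 uint8, red, green, blue), "depth" (480x640 float32, m along the optical axis (not along the pixel's ray), 0 where there is no reading), "fx", "fy", "cx", "cy" (pixels), "R" (3x3) and "t" (3): a world point X has camera coordinates R X + t. Camera axes: x right, y down, z forward; pixel columns grow to the right and rows downward; lengths in m; the calibration is good to about 2 mm. A picture is of the moment at which its call begins.
- finish_job(): hands the job in; it is judged then, once.
Trained networks look in a picture, given as the dict that the camera call returned (one of the last four; its "shot" number tells which), for a name from the list of things; names that differ only in an ending like _2 or _b are one class to them, and where a whole thing is asked for, a point or a joint stands for the part that bears it (a point fixed in the world has none). Each returns a list of dicts, best first, with "confidence" (0 to 1); they miss things now and then, are a little off and sometimes report something else, mostly with a low value. They report only what shows in the picture. A call takes as long as a camera call.
- boxes_of(picture, label): "box" ([left, top, right, bottom] in pixels, round what is visible of it).
The state is a dict: "t": time; "joints": joint angles; "qd": joint speeds; "joint_efforts": joint torques, N m; "ee_pos": TCP position; "tool_rot": TCP orientation; "contact_force": force on the tool from outside, world axes, zero at the start; "torque": the same for the moment, N m; "opening": opening from 0.0 (shut) to 1.0 (fully open); "finger_force": force on a finger pad.
Only numpy, scipy, OpenCV 4.12 (cv2) and the standard library are available. Lean on these libraries where they do the work, as an engineer would, in place of code of your own. Each camera call takes 0.05 s, during which the arm holds its last target. There are 200 camera calls.

## Task

Put the steel portion scoop that lies on the worktop back on the scoop carousel: turn the carousel by its knob until the empty rod clicks in at the front, over the tab of the base; then slip the scoop's wire loop over that rod, push it gently down past the two spring leaves until it is fully home in the crook, and let it hang there. Never force it, and leave the things standing round about where they are.

Things in the scene. Friction and masses are not known exactly. Their poses are not given: they have to be found in the camera images.
- carousel: Fixed countertop scoop carousel. Origin: centre of its round base's underside, z up, front -x. On the axis a telescopic post bears a turning crown with 5 rods and, on top, a ribbed black knob 41 mm across, 33 high. The post was clamped by hand: the rods' level part lies 172 to 216 mm above the origin, unmeasured: look, or touch the knob, whose top is 58 mm above that level (its foot 25 mm above).
- front_tab (a point): Top of the small tab on the rim of the base plate that marks the carousel's front, 100 mm from the axis, 10 mm high. The front station is above it. Each steel rod, 6 mm thick, runs level to 66 mm from the axis, bends there (the crook) and rises straight outward at 60 deg to the horizontal for 34 mm, to its tip (83 mm from the axis, 29 mm above the level part). Four rods carry scoops, one is empty.
- crown (a joint): Angle of the crown, rad, counterclockwise seen from above, no end stops. 0 (or 2 pi): the empty rod is at the front station, over the tab; pi: at the back. Starts between 1.0 and 5.28. Light friction; a spring index clicks in at every fifth of a turn (about 0.2 Nm to get over it) and then holds the crown.
- leaf_left (a joint): Left spring leaf of the empty rod, rad: 0 sprung out, 0.1 pressed in; the right one is alike. Measured up the slope from the crook, they are hinged at 25 mm and spread downward to ends at 6 mm, there 14 mm wide over both. A loop held square to the slope passes them with 4 to 8 N, then runs free for some 3 mm until it is home on the 5 mm cross bar under the crook; over 15 N strains the rod.
- scoop: Loose steel portion scoop, 0.1 kg. Origin: under the centre of its cup (52 mm across the mouth, 44 at the foot, 34 high); z up out of the mouth, x along the handle, which points away from the robot. Handle level with the rim, 16 mm wide, centred at z = 32 mm; grip x 57 to 93 mm, 9 mm thick; beyond x = 95 mm a loop of 4 mm wire in the same plane, 18 mm wide, to x = 123 mm.
- scoop_eye (a point): Centre of the loop's opening (10 mm wide, 22 long, x 97 to 119 mm), at (108, 0, 32) mm in the scoop's frame, same axes. When the scoop hangs home on the front rod, handle up and mouth outward, this point is about 67 mm from the carousel's axis and 6 mm below the rods' level part; caught short, on the leaves, it is at 76 mm and above that level.
- sauce_cup: Bystander: small clear portion cup of red sauce, 63 mm across, 32 high; origin under its centre.
- salt_shaker: Bystander: white shaker with grey cap, 54 mm across, 86 high; origin under its centre.
- kitchen_timer: Bystander: flat white kitchen timer, 66 x 60 x 20 mm; origin under its centre.
- noodle_bowl: Bystander: white bowl of grains, 147 mm across, 70 high; origin under its centre.

How it is judged:
By the outcome, as a careful person would: the job done as asked, in the order asked, and still so for the second after the job is handed in, with the robot touching nothing.
It also fails if it takes over 72 s, if anything falls off the work surface, if the arm or the gripper's body presses on something with over 40 N, if the wrist force passes 120 N, or if a joint passes its speed limit or range.

## Working session

There is one attempt and no reset: what is moved stays moved. The work goes in short steps, Python scripts to look and compute and a shell command to move; the robot and the scene stay as the last step left them, time stands still between calls to the robot, and variables do not carry over. Pictures are saved under pics/ and viewed, at most 10 in all, crops included, and the job is handed in when it is done.

```bash
mkdir -p pics; cat > h.py <<'E'
from bench import *
import numpy as np, cv2
def world(c,u,v,z=None):
    z = c["depth"][int(v),int(u)] if z is None else z
    p=np.array([(u-c["cx"])/c["fx"]*z,(v-c["cy"])/c["fy"]*z,z])
    return np.array(c["R"]).T@(p-np.array(c["t"]))
def cloud(c):
    v,u=np.mgrid[0:480,0:640]; z=c["depth"]
    P=np.stack([(u-c["cx"])/c["fx"]*z,(v-c["cy"])/c["fy"]*z,z],-1)
    return (P-np.array(c["t"]))@np.array(c["R"])
def pix(c,X):
    p=np.array(c["R"])@np.array(X)+np.array(c["t"]); return c["fx"]*p[0]/p[2]+c["cx"],c["fy"]*p[1]/p[2]+c["cy"]
def save(c,n): cv2.imwrite("pics/"+n,c["frame"][:,:,::-1])
E
python3 - <<'E'
from h import *
for n in("scene","top"):
    c=camera(n); save(c,n+"0.png"); print(n,c["fx"],"campos",-np.array(c["R"]).T@np.array(c["t"]))
    for l in["carousel","front_tab","scoop","scoop_eye","sauce_cup","salt_shaker","kitchen_timer","noodle_bowl"]:
        for b in boxes_of(c,l)[:2]:
            x=b["box"];u,v=(x[0]+x[2])/2,(x[1]+x[3])/2
            print(l,round(b["confidence"],2),np.round(x),np.round(world(c,u,v),3))
print(get_obs())
E
```

```text
scene 518.022113965541 campos [ 0.07871706 -0.65316022  0.76444506]
carousel 0.97 [342. 204. 432. 323.] [ 0.627 -0.062  0.148]
front_tab 0.67 [340. 200. 428. 321.] [ 0.626 -0.055  0.152]
scoop 0.9 [227. 239. 262. 282.] [0.475 0.266 0.025]
scoop_eye 0.59 [226. 240. 265. 280.] [0.476 0.261 0.028]
sauce_cup 0.62 [272. 330. 302. 362.] [ 0.414 -0.024  0.021]
kitchen_timer 0.59 [232. 301. 273. 331.] [0.403 0.096 0.016]
noodle_bowl 0.93 [304. 208. 367. 255.] [0.688 0.192 0.062]
noodle_bowl 0.17 [343. 200. 430. 323.] [ 0.629 -0.058  0.15 ]
top 467.02131716911254 campos [0.49584052 0.09960197 0.99576936]
carousel 0.79 [320. 121. 416. 236.] [ 0.656 -0.009  0.185]
carousel 0.26 [350. 292. 384. 323.] [ 0.417 -0.034  0.023]
front_tab 0.75 [320. 117. 415. 233.] [ 0.654 -0.003  0.224]
scoop 0.58 [200. 236. 241. 302.] [0.489 0.268 0.033]
sauce_cup 0.74 [348. 292. 383. 323.] [ 0.417 -0.032  0.02 ]
salt_shaker 0.86 [400. 273. 432. 303.] [ 0.463 -0.123  0.081]
salt_shaker 0.25 [202. 234. 242. 301.] [ 0.492  0.271 -0.   ]
kitchen_timer 0.7 [286. 297. 316. 328.] [0.403 0.102 0.016]
kitchen_timer 0.51 [317. 118. 416. 236.] [ 0.654 -0.003  0.211]
noodle_bowl 0.96 [210. 130. 286. 201.] [0.702 0.219 0.045]
{'t': 0.9, 'joints': array([ 1.30898417e+00,  3.19590821e-01,  1.56450666e+00, -2.77531665e-06,
        1.25739577e+00, -2.00030773e-02]), 'qd': array([ 0.0002141 , -0.00209135,  0.00085163,  0.00096945,  0.00012875,
        0.00131195]), 'joint_efforts': array([ 1.75389659e-04, -4.12341535e+01, -2.32235706e+01,  7.29607372e-02,
        3.75992549e-02,  8.98032113e-06]), 'ee_pos': array([0.13769447, 0.55828357, 0.21397863]), 'tool_rot': array([1.20609768e-01, 9.92699996e-01, 4.90226186e-05, 8.28704566e-06]), 'contact_force': array([0.3268266 , 0.23723945, 0.64468156]), 'torque': array([-0.00046567, -0.03115544, -0.00912935]), 'finger_force': 0.0, 'opening': 1.0028683048701728}
```

View pics/scene0.png

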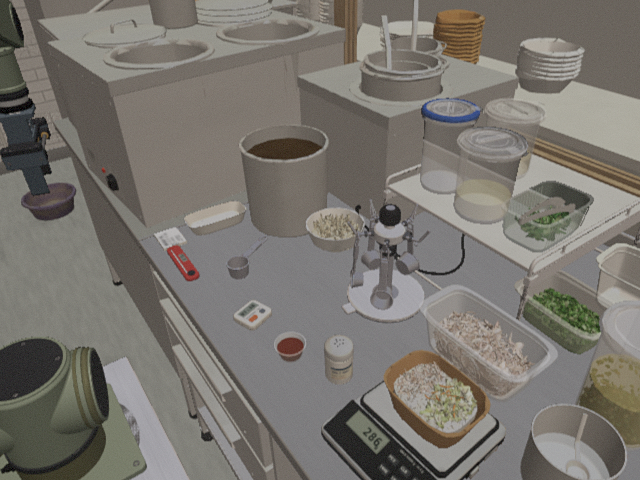

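View pics/top0.png

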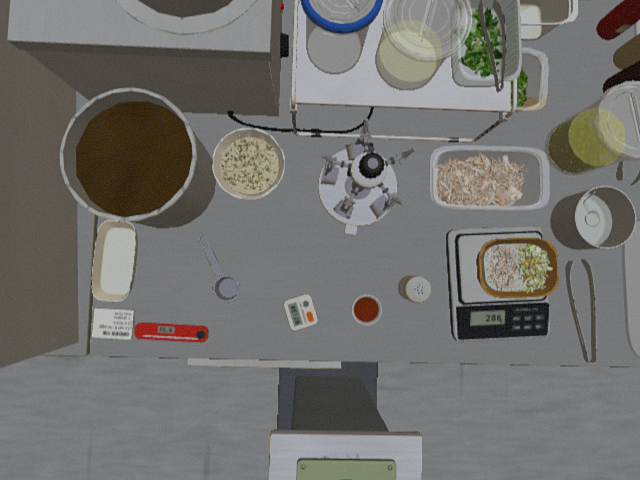

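Scene: the carousel stands at about (385,260), with the scoop at (240,265). Top: the base centre is near (358,187), the tab (351,229), the knob (372,165), the scoop cup (227,288), and its loop end (201,236).

```bash
python3 - <<'E'
from h import *
c=camera("top"); P=cloud(c)
def xyz(m): return np.round(P[m],3)
# carousel knob
roi=np.zeros((480,640),bool); roi[110:245,310:425]=1
z=P[...,2]
m=roi&(z>0.2)&(c["depth"]>0)
print("zmax hist",np.histogram(z[m],bins=np.arange(.2,.34,.01)))
zt=np.percentile(z[roi],99.8); m=roi&(z>z[roi].max()-.012); print("knob top",z[roi].max(),np.median(z[m]),P[m].mean(0),m.sum(),P[m].min(0),P[m].max(0))
f=c["frame"].astype(int)
# base disc
m=roi&(z>0.002)&(z<.02)&(f.min(-1)>120); 
print("base",m.sum(),np.median(z[m]))
pts=P[m][:,:2]; 
hull=cv2.convexHull(pts.astype(np.float32)); (cx,cy),r=cv2.minEnclosingCircle(hull); print("enc",cx,cy,r)
far=pts[pts[:,0]<np.percentile(pts[:,0],1)]; print("tab",far.mean(0),far)
m=roi&(z>.14)&(c["depth"]>0)
# scoop
roi=np.zeros((480,640),bool); roi[225:305,190:245]=1
m=roi&(z>.008)&(z<.06); print("scoop",m.sum(),z[m].max())
p=P[m]; h=p[p[:,2]>.022]; 
print(p.min(0),p.max(0))
cup=roi.copy(); cup[:275]=0; q=P[cup&(z>.008)&(z<.06)]; print("cup",cv2.minEnclosingCircle(q[:,:2].astype(np.float32)))
hd=roi.copy(); hd[272:]=0; q=P[hd&(z>.015)&(z<.06)]; print("handle",q.mean(0),cv2.fitLine(q[:,:2].astype(np.float32),cv2.DIST_L2,0,.01,.01).ravel(),q[:,2].mean(),len(q))
a=cv2.resize(c["frame"][105:245,300:430],None,fx=4.2,fy=4.2,interpolation=cv2.INTER_CUBIC)
b=cv2.resize(c["frame"][225:305,190:245],None,fx=4,fy=4,interpolation=cv2.INTER_CUBIC)
o=np.zeros((588,790,3),np.uint8); o[:a.shape[0],:a.shape[1]]=a; o[:b.shape[0],560:560+b.shape[1]]=b
cv2.imwrite("pics/c1.png",o[:,:,::-1])
E
```

```text
zmax hist (array([ 88,  38, 372,  90,   0,   0,   0,   0,   0,   0,   0,   0,   0,
         0]), array([0.2 , 0.21, 0.22, 0.23, 0.24, 0.25, 0.26, 0.27, 0.28, 0.29, 0.3 ,
       0.31, 0.32, 0.33, 0.34]))
knob top 0.995769355731234 0.995769355731234 [0.49584052 0.09960197 0.99576936] 60 [0.49584052 0.09960197 0.99576936] [0.49584052 0.09960197 0.99576936]
base 2517 0.012456541046546145
enc 0.6997926235198975 -0.03460121154785156 0.15504929423332214
tab [ 5.71749822e-01 -5.42697033e-04] [[ 5.74156020e-01  1.38785239e-02]
 [ 5.74255744e-01  1.17136344e-02]
 [ 5.74401775e-01  9.49353680e-03]
 [ 5.74250845e-01  7.61729807e-03]
 [ 5.74584817e-01  5.17055649e-03]
 [ 5.74494776e-01  1.18267394e-03]
 [ 5.74624496e-01 -3.06982500e-03]
 [ 5.72415688e-01  1.13275971e-02]
 [ 5.72387773e-01  9.30239570e-03]
 [ 5.72262813e-01  7.39899395e-03]
 [ 5.72423457e-01  5.15326469e-03]
 [ 5.72484224e-01  3.02798547e-03]
 [ 5.72580902e-01  8.56447954e-04]
 [ 5.72568473e-01 -1.17375248e-03]
 [ 5.72602065e-01 -3.26177608e-03]
 [ 5.72636088e-01 -5.34899425e-03]
 [ 5.72779200e-01 -7.58682526e-03]
 [ 5.73362827e-01 -1.04544634e-02]
 [ 5.70756912e-01  2.45169666e-03]
 [ 5.70641736e-01  5.48505050e-04]
 [ 5.70785085e-01 -1.69450692e-03]
 [ 5.70621600e-01 -3.51896466e-03]
 [ 5.70663179e-01 -5.61958993e-03]
 [ 5.70884006e-01 -7.97617850e-03]
 [ 5.67890257e-01 -4.48085661e-02]
 [ 5.53980611e-01 -8.71979060e-03]]
scoop 587 0.03972053827309111
[0.42390724 0.22927844 0.00834651] [0.55937905 0.31740437 0.03972054]
cup ((0.45340481400489807, 0.25792545080184937), 0.02977021411061287)
handle [0.51783432 0.29065936 0.03385907] [0.8806763  0.47371846 0.5178343  0.29065937] 0.03385906943785731 290
```

View pics/c1.png

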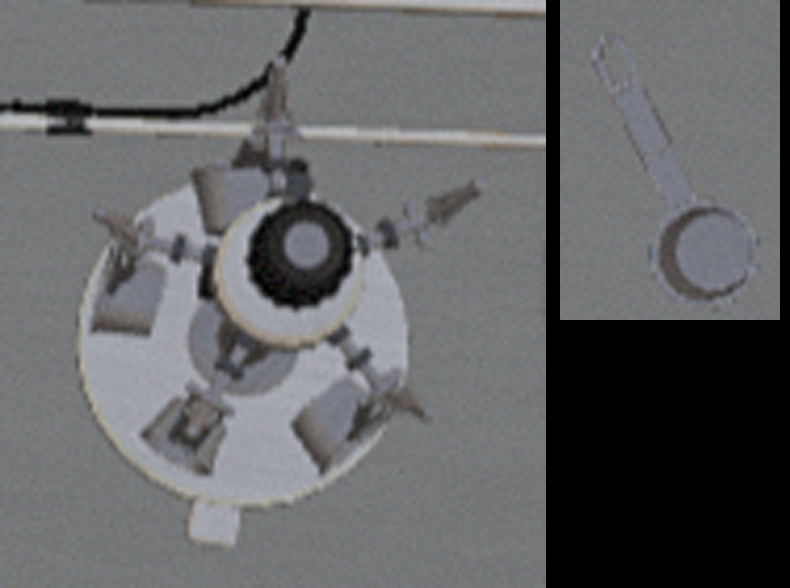

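The top crop shows four rods carrying scoops. The empty rod points up and right (tip about (475,185)), with the tab below at (214,523). The crown is therefore at about +144°, so it needs two clicks clockwise. The loop of the scoop is at (612,60).

```bash
python3 - <<'E'
from h import *
from scipy.optimize import least_squares
def circ(p):
    s=least_squares(lambda q:np.hypot(p[:,0]-q[0],p[:,1]-q[1])-q[2],[*p.mean(0),.05],loss='soft_l1',f_scale=.001); return s.x
T=camera("top");S=camera("scene")
for n,c in(("top",T),("scene",S)):
    P=cloud(c); z=P[...,2]; f=c["frame"].astype(int); ok=c["depth"]>0
    near=ok&(np.hypot(P[...,0]-.655,P[...,1]+.01)<.13)
    k=near&(z>.195)&(z<.3)&(f.max(-1)<70); print(n,"dark",k.sum(),P[k].mean(0),np.percentile(z[k],[5,50,90,99]))
    t=near&(z>np.percentile(z[k],90)-.006)&(z<.3)&(np.hypot(P[...,0]-P[k][:,0].mean(),P[...,1]-P[k][:,1].mean())<.03); print(" top",P[t].mean(0),P[t].min(0),P[t].max(0))
    b=near&(z>.004)&(z<.018); q=P[b]
    # outer boundary by angle
    c0=q[:,:2].mean(0); 
    for _ in range(3):
        d=q[:,:2]-c0; a=np.arctan2(d[:,1],d[:,0]); r=np.hypot(*d.T); bi=((a+np.pi)*72/2/np.pi/1).astype(int)
        e=np.array([q[bi==i][np.argmax(r[bi==i])] for i in range(72) if (bi==i).any()]); C=circ(e[:,:2]); c0=C[:2]
    print(" base",C,len(e),np.median(q[:,2]))
    r=np.hypot(q[:,0]-C[0],q[:,1]-C[1]); tb=q[(r>C[2]+.006)&(r<.112)&(q[:,0]<C[0]-.05)]; print(" tab",tb.mean(0),len(tb),np.arctan2(*(tb.mean(0)[:2]-C[:2])[::-1]))
    sc=ok&(np.hypot(P[...,0]-.49,P[...,1]-.27)<.1)&(z>.022)&(z<.05); q=P[sc]; d=np.array([.8807,.4737])
    s=(q[:,:2]-[.5178,.2907])@d; w=(q[:,:2]-[.5178,.2907])@[-d[1],d[0]]
    for lo in np.arange(-.11,.07,.01):
        i=(s>lo)&(s<=lo+.01)
        if i.any(): print("  %.2f n%d w %.4f..%.4f med %.4f z%.4f"%(lo,i.sum(),w[i].min(),w[i].max(),np.median(w[i]),np.median(q[i,2])))
    print(" s",s.min(),s.max())
    if n=="top":
        for x in(.68,.72,.76,.8): 
            i=ok&(abs(P[...,0]-x)<.01)&(abs(P[...,1])<.2); print(x,np.percentile(z[i],[50,98]))
E
```

```text
top dark 391 [ 0.6702049  -0.0080566   0.22503458] [0.20819598 0.22738349 0.23036538 0.2317366 ]
 top [ 0.67335612 -0.00924521  0.22851808] [ 0.65560625 -0.02870463  0.22450816] [0.69353351 0.010444   0.23275781]
 base [ 0.67380698 -0.00985421  0.08482163] 67 0.012884112634884027
 tab [0.57815448 0.0030126  0.00863889] 77 3.0078791019721707
  -0.11 n7 w -0.0068..0.0065 med 0.0002 z0.0330
  -0.10 n47 w -0.0192..0.0219 med 0.0064 z0.0326
  -0.09 n28 w -0.0242..0.0273 med 0.0218 z0.0332
  -0.08 n28 w -0.0261..0.0283 med 0.0242 z0.0321
  -0.07 n28 w -0.0245..0.0277 med 0.0217 z0.0317
  -0.06 n52 w -0.0202..0.0216 med 0.0057 z0.0330
  -0.05 n39 w -0.0066..0.0087 med 0.0013 z0.0329
  -0.04 n37 w -0.0068..0.0074 med 0.0008 z0.0328
  -0.03 n39 w -0.0071..0.0081 med 0.0008 z0.0330
  -0.02 n39 w -0.0071..0.0085 med 0.0002 z0.0348
  -0.01 n39 w -0.0073..0.0079 med 0.0002 z0.0356
  -0.00 n40 w -0.0073..0.0078 med -0.0003 z0.0356
  0.01 n40 w -0.0079..0.0086 med -0.0005 z0.0345
  0.02 n22 w -0.0086..0.0086 med -0.0052 z0.0327
  0.03 n21 w -0.0092..0.0088 med -0.0052 z0.0334
  0.04 n18 w -0.0066..
[... 708 characters left out ...]
2 med -0.0200 z0.0298
  -0.07 n35 w -0.0241..0.0272 med 0.0220 z0.0310
  -0.06 n62 w -0.0180..0.0232 med 0.0068 z0.0301
  -0.05 n27 w -0.0058..0.0144 med 0.0019 z0.0343
  -0.04 n18 w -0.0070..0.0083 med 0.0009 z0.0348
  -0.03 n19 w -0.0075..0.0082 med -0.0014 z0.0359
  -0.02 n24 w -0.0088..0.0085 med -0.0009 z0.0360
  -0.01 n19 w -0.0065..0.0079 med -0.0024 z0.0364
  -0.00 n20 w -0.0085..0.0069 med -0.0028 z0.0365
  0.01 n17 w -0.0087..0.0089 med -0.0044 z0.0374
  0.02 n9 w -0.0089..0.0094 med -0.0055 z0.0341
  0.03 n9 w -0.0085..0.0088 med 0.0058 z0.0348
  0.04 n10 w -0.0084..0.0078 med 0.0030 z0.0343
  0.05 n1 w 0.0012..0.0012 med 0.0012 z0.0319
 s -0.10128286849819934 0.051350538282998265
```

Careful with the scale: shifts go in shares of 0.6 m and turns go in shares of pi rad. That gives: -0.04 m / 0.6 = -0.0667, -0.02 m / 0.6 = -0.0333.

```bash
python3 -m crank '[[[0,0,-0.0667,0,0,0,1],[0,0,-0.0667,0,0,0,1],[0,0,-0.0333,0,0,0,1]]]'
```

```text
t: 1.3
ee_pos: [0.138, 0.5594, 0.3185]
tool_rot: [0.121, 0.993, 0.003, 0.0]
contact_force: [0.4, 0.6, 0.7]
opening: 1.001
finger_force: 0.0
```

To row units: -0.0328 m / 0.6 = -0.0547, -0.0213 m / 0.6 = -0.0355.

```bash
python3 -m crank '[[[-0.0547,-0.0355,0,0,0,0,1],[-0.0547,-0.0355,0,0,0,0,1],[-0.0547,-0.0355,0,0,0,0,1],[-0.0547,-0.0355,0,0,0,0,1],[-0.0547,-0.0355,0,0,0,0,1],[-0.0547,-0.0355,0,0,0,0,1],[-0.0547,-0.0355,0,0,0,0,1],[-0.0547,-0.0355,0,0,0,0,1],[-0.0547,-0.0355,0,0,0,0,1],[-0.0547,-0.0355,0,0,0,0,1],[-0.0547,-0.0355,0,0,0,0,1],[-0.0547,-0.0355,0,0,0,0,1],[-0.0547,-0.0355,0,0,0,0,1],[-0.0547,-0.0355,0,0,0,0,1],[-0.0547,-0.0355,0,0,0,0,1],[-0.0547,-0.0355,0,0,0,0,1],[-0.0547,-0.0355,0,0,0,0,1],[-0.0547,-0.0355,0,0,0,0,1],[-0.0547,-0.0355,0,0,0,0,1],[-0.0547,-0.0355,0,0,0,0,1]]]'; python3 - <<'E'
from h import *
print(get_obs()["joints"],get_obs()["ee_pos"])
c=camera("wrist"); save(c,"w1.png"); P=cloud(c); z=P[...,2]; k=(z>.222)&(z<.24)&(c["depth"]>0)&(np.hypot(P[...,0]-.673,P[...,1]+.01)<.035)
print(k.sum(),P[k].mean(0),P[k].min(0),P[k].max(0)); print(boxes_of(c,"front_tab")[:2])
E
```

```text
t: 2.97
ee_pos: [0.6736, -0.014, 0.3139]
tool_rot: [0.121, 0.993, 0.0, 0.0]
contact_force: [0.9, -0.3, 0.2]
opening: 1.004
finger_force: 0.0
[-3.80505269e-02  4.48403454e-01  1.11957387e+00  2.58368393e-04
  1.57355193e+00 -1.36682292e+00] [ 0.67360533 -0.0140483   0.31390852]
2505 [ 0.67190553 -0.0089217   0.22918879] [ 0.65278098 -0.03024691  0.22201167] [0.69445146 0.01194953 0.23275946]
[{'box': [226.1, 105.5, 439.8, 317.0], 'confidence': 0.75}]
```

View pics/w1.png

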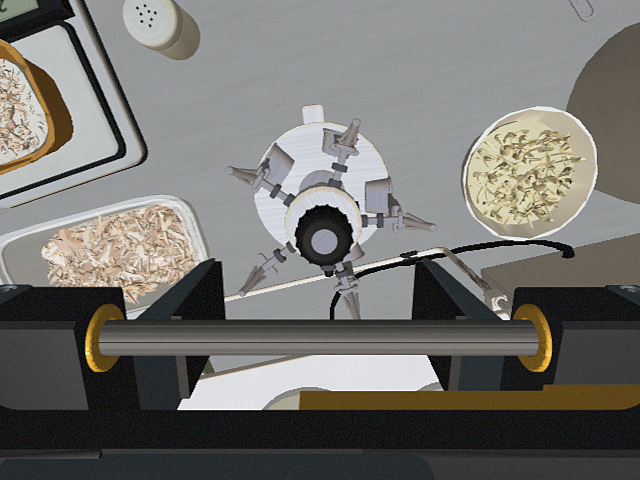

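The wrist view shows the crown from above: knob (324,235), tab (313,112), rod tips near (355,125), (232,172), (245,292), (350,312) and (432,225). The crown's exact angle has to come from depth.

```bash
python3 - <<'E'
from h import *
for n in("wrist","top"):
    c=camera(n); P=cloud(c); z=P[...,2]; C=np.array([.6725,-.0095])
    d=P[...,:2]-C; r=np.hypot(d[...,0],d[...,1]); a=np.degrees(np.arctan2(d[...,1],d[...,0]))%360
    for lo,hi,r0,r1 in((.183,.215,.068,.095),(.08,.165,.06,.12)):
        m=(c["depth"]>0)&(z>lo)&(z<hi)&(r>r0)&(r<r1); h=np.histogram(a[m],np.arange(0,361,6))[0]; print(n,lo,[(i*6,v) for i,v in enumerate(h) if v>2])
    m=(c["depth"]>0)&(z>.005)&(z<.016)&(r>.09)&(r<.115)&(a>150)&(a<200); print("tab",np.median(a[m]),P[m].mean(0),m.sum(), r[m].max())
E
```

```text
wrist 0.183 [(0, np.int64(101)), (6, np.int64(133)), (72, np.int64(155)), (78, np.int64(126)), (144, np.int64(137)), (150, np.int64(119)), (216, np.int64(120)), (222, np.int64(135)), (288, np.int64(92)), (294, np.int64(166))]
wrist 0.08 [(0, np.int64(22)), (6, np.int64(95)), (12, np.int64(42)), (72, np.int64(37)), (78, np.int64(130)), (138, np.int64(5)), (144, np.int64(8)), (150, np.int64(48)), (156, np.int64(12)), (210, np.int64(17)), (216, np.int64(77)), (222, np.int64(9)), (354, np.int64(5))]
tab 171.8025254046967 [0.57714758 0.00409446 0.01007778] 259 0.10367206645989407
top 0.183 [(0, np.int64(27)), (6, np.int64(26)), (72, np.int64(24)), (78, np.int64(15)), (144, np.int64(17)), (150, np.int64(14))]
top 0.08 [(0, np.int64(6)), (6, np.int64(13)), (12, np.int64(4)), (72, np.int64(10)), (78, np.int64(39)), (138, np.int64(8)), (144, np.int64(22)), (150, np.int64(19)), (156, np.int64(4))]
tab 172.3109281499689 [0.57728657 0.00315441 0.00885325] 71 0.10234530474861335
```

The rods are at 6, 78, 150, 222 and 294°, the empty one at 294°, and the tab at 172°. So the crown needs 122° clockwise.

To row units: 0.036 m / 0.6 = 0.06, 0.02 m / 0.6 = 0.0333.

```bash
python3 -m crank '[[[0.003,0.0065,0.06,0,0,0,0.8],[0,0,0.06,0,0,0,0.8],[0,0,0.0333,0,0,0,0.8],[0,0,0.02,0,0,0,0.8],[0,0,0.01,0,0,0,0.8],[0,0,0,0,0,0,0],[0,0,0,0,0,0,0],[0,0,0,0,0,0,0],[0,0,0,0,0,0,0],[0,0,0,0,0,0,0],[0,0,0,0,0,0,0],[0,0,0,0,0,0,0]]]' 35
```

```text
t: 4.17
ee_pos: [0.6719, -0.0094, 0.2052]
tool_rot: [0.121, 0.993, -0.001, 0.001]
contact_force: [-1.6, -3.8, 4.8]
opening: 0.435
finger_force: 35.0
```

To row units: 0.12 rad / 3.1416 = 0.0382.

```bash
python3 -m crank '[[[0,0,0,0,0,0.0382,0],[0,0,0,0,0,0.0382,0],[0,0,0,0,0,0.0382,0],[0,0,0,0,0,0.0382,0],[0,0,0,0,0,0.0382,0],[0,0,0,0,0,0.0382,0],[0,0,0,0,0,0.0382,0],[0,0,0,0,0,0.0382,0],[0,0,0,0,0,0.0382,0],[0,0,0,0,0,0.0382,0],[0,0,0,0,0,0.0382,0],[0,0,0,0,0,0.0382,0],[0,0,0,0,0,0.0382,0],[0,0,0,0,0,0.0382,0],[0,0,0,0,0,0.0382,0],[0,0,0,0,0,0.0382,0],[0,0,0,0,0,0.0382,0],[0,0,0,0,0,0.0286,0],[0,0,0,0,0,0,0],[0,0,0,0,0,0,0]]]'
cat > ang.py <<'E'
from h import *
o=get_obs(); print("t",o["t"],"tau",o["torque"],"F",o["contact_force"],"p",o["ee_pos"],"y ang",np.degrees(o["joints"][5]))
for n in("wrist","top"):
    c=camera(n); P=cloud(c); z=P[...,2]; C=np.array([.672,-.0095])
    d=P[...,:2]-C; r=np.hypot(d[...,0],d[...,1]); a=np.degrees(np.arctan2(d[...,1],d[...,0]))%360
    m=(c["depth"]>0)&(z>.183)&(z<.215)&(r>.068)&(r<.095); h=np.histogram(a[m],np.arange(0,361,4))[0]; print(n,[(i*4,int(v)) for i,v in enumerate(h) if v>2])
    i=m&(a>150)&(a<200); print("front",i.sum(),a[i].mean() if i.any() else 0)
E
python3 ang.py
```

```text
t: 5.83
ee_pos: [0.6741, -0.0088, 0.2052]
tool_rot: [0.927, 0.375, 0.003, 0.001]
contact_force: [3.9, -3.4, 2.9]
opening: 0.439
finger_force: 35.0
t 5.8333 tau [-0.33276966 -0.22971022 -0.01384844] F [ 3.94080543 -3.35398369  2.85105901] p [ 0.67414416 -0.00879271  0.20520297] y ang 44.22578642678089
wrist [(20, 22), (24, 333), (28, 260), (92, 93), (96, 505), (100, 76), (240, 29), (244, 75), (248, 44), (312, 97), (316, 453), (320, 61)]
front 0 0
top [(24, 25), (28, 16), (240, 11), (244, 31), (248, 4)]
front 0 0
```

To row units: -0.04 m / 0.6 = -0.0667, -0.03 m / 0.6 = -0.05.

```bash
python3 -m crank '[[[0,0,0,0,0,0,0.75],[0,0,0,0,0,0,0.75],[0,0,0,0,0,0,0.75],[0,0,0,0,0,0,0.75],[0,0,-0.0167,0,0,0,0.75],[0,0,-0.05,0,0,0,0.75],[0,0,-0.0667,0,0,0,0.75],[0,0,-0.0667,0,0,0,0.75],[0,0,0,0,0,0,0.75]]]'
python3 ang.py; python3 - <<'E'
from h import *
c=camera("wrist");save(c,"w2.png"); P=cloud(c); z=P[...,2]; C=np.array([.673,-.009])
d=P[...,:2]-C; r=np.hypot(d[...,0],d[...,1]); a=np.degrees(np.arctan2(d[...,1],d[...,0]))%360
m=(c["depth"]>0)&(z>.005)&(z<.016)&(r>.088)&(r<.115)&(a>150)&(a<200); print("tab",np.median(a[m]),P[m].mean(0),m.sum())
k=(z>.222)&(z<.24)&(c["depth"]>0)&(r<.035); print("knob",P[k].mean(0),P[k].min(0),P[k].max(0))
E
```

```text
t: 6.68
ee_pos: [0.6745, -0.008, 0.3344]
tool_rot: [0.927, 0.376, 0.008, 0.003]
contact_force: [0.5, -0.3, 1.7]
opening: 0.754
finger_force: 0.0
t 6.6833 tau [-0.06150419  0.05481945  0.02719055] F [ 0.54656357 -0.26427465  1.73973671] p [ 0.67452208 -0.00800568  0.33440884] y ang 44.21383632048397
wrist [(20, 8), (24, 120), (28, 81), (92, 32), (96, 154), (100, 36), (164, 6), (168, 60), (172, 53), (176, 4), (240, 47), (244, 142), (248, 27), (312, 52), (316, 158), (320, 18)]
front 123 171.78090211630965
top [(24, 10), (28, 4), (92, 3), (96, 22), (100, 12), (168, 17), (172, 13), (240, 6), (244, 26), (248, 6)]
front 31 171.79660058521497
tab 172.22453575468145 [0.57885448 0.00372208 0.01011243] 207
knob [ 0.67551262 -0.00819538  0.22914796] [ 0.65318805 -0.03049623  0.22206959] [0.69554588 0.01166102 0.23275385]
```

View pics/w2.png

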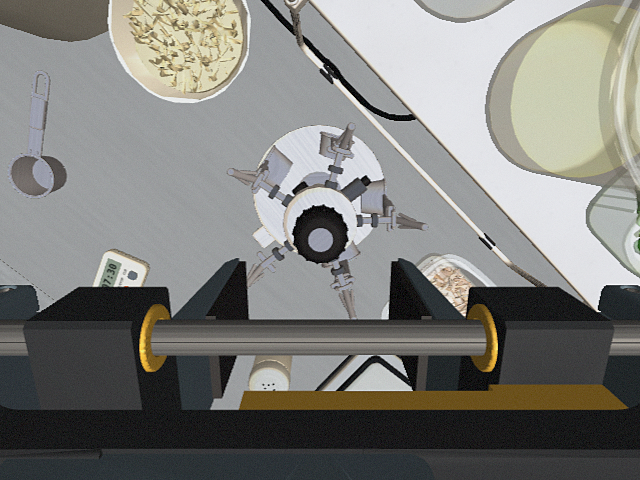

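The front rod (258,270) is over the tab (262,237), and depth puts them both at 172°, so it has clicked in. Next is the scoop (40,130).

```bash
cat >> h.py <<'E'
from scipy.spatial.transform import Rotation as Ro
def plan(pos,R):
    o=get_obs(); R0=Ro.from_quat(o["tool_rot"]); R=Ro.from_matrix(R)
    print("rotvec(tool)",np.round((R0.inv()*R).as_rotvec(),4)," shift after rot",np.round(R.inv().apply(np.array(pos)-o["ee_pos"]),4)," shift before",np.round(R0.inv().apply(np.array(pos)-o["ee_pos"]),4),"F",np.round(o["contact_force"],1),"t",o["t"])
def frame(yaw,tilt): # tool x heading yaw(rad), tilt: z swung toward x
    h=np.array([np.cos(yaw),np.sin(yaw),0]); u=np.array([0,0,1.])
    z=np.sin(tilt)*h-np.cos(tilt)*u; x=np.cos(tilt)*h+np.sin(tilt)*u
    return np.stack([x,np.cross(z,x),z],1)
E
python3 -c "
from h import *
plan([.5196,.2917,.16],frame(np.radians(28.3),0))"
```

```text
rotvec(tool) [ 0.0004 -0.001   0.276 ]  shift after rot [ 0.0082 -0.336   0.1646]  shift before [ 0.0993 -0.3212  0.1645] F [-0.8 -0.2 -0.9] t 6.8333
```

To row units: 0.0365 m / 0.6 = 0.0608, -0.0336 m / 0.6 = -0.056, 0.092 rad / 3.1416 = 0.0293.

```bash
python3 -m crank '[[[0,0,0,0,0,0.0293,0.5],[0,0,0,0,0,0.0293,0.5],[0,0,0,0,0,0.0293,0.5],[0.0013,-0.056,0,0,0,0,0.5],[0.0013,-0.056,0,0,0,0,0.5],[0.0013,-0.056,0,0,0,0,0.5],[0.0013,-0.056,0,0,0,0,0.5],[0.0013,-0.056,0.0333,0,0,0,0.5],[0.0013,-0.056,0.0333,0,0,0,0.5],[0.0013,-0.056,0.0367,0,0,0,0.5],[0.0013,-0.056,0.0367,0,0,0,0.5],[0.0015,-0.056,0.0367,0,0,0,0.5],[0.0015,-0.056,0.0367,0,0,0,0.5],[0,0,0.0608,0,0,0,0.5],[0,0,0,0,0,0,0.5]]]'
python3 - <<'E'
from h import *
print(get_obs()["joints"])
P0=np.array([.5178,.2907]); d=np.array([.8807,.4737])
for n in("wrist","top"):
    c=camera(n); P=cloud(c); z=P[...,2]
    m=(c["depth"]>0)&(z>.022)&(z<.042)&(np.hypot(P[...,0]-.49,P[...,1]-.275)<.11); q=P[m]
    s=(q[:,:2]-P0)@d; w=(q[:,:2]-P0)@[-d[1],d[0]]; print(n,m.sum(),"s",s.min(),s.max())
    ss,mm=[],[]
    for lo in np.arange(-.045,.055,.01):
        i=(s>lo)&(s<=lo+.01)
        if i.sum()>5: ss.append(lo+.005); mm.append((w[i].min()+w[i].max())/2); print("  %.3f %.4f..%.4f"%(lo,w[i].min(),w[i].max()))
    if len(ss)>2: print(np.polyfit(ss,mm,1))
plan([.5196,.2917,.013],frame(np.radians(28.3),0))
E
```

```text
t: 8.08
ee_pos: [0.5135, 0.2904, 0.1514]
tool_rot: [0.969, 0.246, -0.008, 0.002]
contact_force: [-1.7, -0.6, -0.9]
opening: 0.499
finger_force: 0.0
[4.95146315e-01 3.96291855e-01 1.61129968e+00 5.68846077e-05
 1.15116693e+00 1.56877899e+00]
wrist 2743 s -0.08814204055887313 0.04718463608646126
  -0.045 -0.0055..0.0099
  -0.035 -0.0062..0.0099
  -0.025 -0.0062..0.0090
  -0.015 -0.0060..0.0089
  -0.005 -0.0059..0.0089
  0.005 -0.0066..0.0088
  0.015 -0.0073..0.0096
  0.025 -0.0079..0.0096
  0.035 -0.0078..0.0095
  0.045 -0.0047..0.0065
[-0.01391749  0.00139024]
top 305 s -0.10137116454526815 -0.01920564877937302
  -0.045 -0.0066..0.0091
  -0.035 -0.0073..0.0082
  -0.025 -0.0068..0.0080
[-0.03415684 -0.00025218]
rotvec(tool) [0.0003 0.0052 0.0002]  shift after rot [ 0.0014 -0.0003  0.1447]  shift before [ 0.0022 -0.0003  0.1447] F [-0.4  0.3  0.9] t 8.1833
```

To row units: 0.035 m / 0.6 = 0.0583, 0.0014 m / 0.6 = 0.0023, 0.012 rad / 3.1416 = 0.0038.

```bash
python3 -m crank '[[[0.0023,-0.0017,0.05,0,0.0016,0.0038,0.5],[0,0,0.0583,0,0,0,0.5],[0,0,0.0583,0,0,0,0.5],[0,0,0.0417,0,0,0,0.5],[0,0,0.0225,0,0,0,0.5],[0,0,0.01,0,0,0,0.5],[0,0,0,0,0,0,0.5],[0,0,0,0,0,0,0],[0,0,0,0,0,0,0],[0,0,0,0,0,0,0],[0,0,0,0,0,0,0],[0,0,0,0,0,0,0],[0,0,0,0,0,0,0]]]' 50
```

```text
t: 9.27
ee_pos: [0.5215, 0.2937, 0.0157]
tool_rot: [0.971, 0.239, 0.003, -0.001]
contact_force: [1.0, 0.2, 1.7]
opening: 0.171
finger_force: 50.0
```

To row units: -0.03 m / 0.6 = -0.05, -0.02 m / 0.6 = -0.0333.

```bash
cat >> h.py <<'E'
AX=np.array([.673,-.009]); L=.174; FA=np.radians(172); EYE=np.array([.0283,0,-.0163]); RT=frame(FA-np.pi,np.radians(30))
def eye_at(k,off=-.002):
    f=np.array([np.cos(FA),np.sin(FA)]); e=np.r_[AX+f*(.066+.5*k),L+.866*k]+RT[:,0]*off
    return e, e-RT@EYE
E
python3 -m crank '[[[0,0,-0.0333,0,0,0,0],[0,0,-0.05,0,0,0,0],[0,0,-0.05,0,0,0,0],[0,0,-0.05,0,0,0,0],[0,0,-0.05,0,0,0,0],[0,0,-0.05,0,0,0,0],[0,0,-0.05,0,0,0,0],[0,0,-0.05,0,0,0,0],[0,0,0,0,0,0,0]]]'
python3 - <<'E'
from h import *
plan(eye_at(.07)[1],RT); print(eye_at(.07)); c=camera("wrist"); P=cloud(c);o=get_obs(); R=Ro.from_quat(o["tool_rot"])
Q=R.inv().apply((P-o["ee_pos"]).reshape(-1,3)); m=(c["depth"].ravel()>0)&(abs(Q[:,1])<.03)&(Q[:,2]>-.05)&(Q[:,2]<0)&(Q[:,0]>0.018)&(Q[:,0]<.07); q=Q[m]
print(m.sum(),q.min(0) if m.any() else 0,q.max(0) if m.any() else 0)
m=(c["depth"].ravel()>0)&(abs(Q[:,1])<.03)&(Q[:,2]>-.05)&(Q[:,2]<0.02); print(np.histogram(Q[m][:,0],np.arange(-.12,.08,.01)))
E
```

```text
t: 10.02
ee_pos: [0.5225, 0.2943, 0.2518]
tool_rot: [0.971, 0.239, 0.008, -0.002]
contact_force: [0.8, 0.4, -0.3]
opening: 0.171
finger_force: 50.0
rotvec(tool) [-0.1682  0.4896  0.6052]  shift after rot [0.0393 0.2794 0.0763]  shift before [-0.1049  0.2692  0.0445] F [ 0.8  0.4 -0.3] t 10.0167
(array([0.57126773, 0.00529754, 0.23362   ]), array([0.55506841, 0.0075742 , 0.20535379]))
2824 [ 0.01800091 -0.01877719 -0.04996363] [ 0.04456386  0.01906326 -0.0032775 ]
(array([   0,    0,    0,    0,    0,    6,   56,    1,  607,  587,   80,
        174,  857, 2838,  425,  446,  281,    0,    0]), array([-1.20000000e-01, -1.10000000e-01, -1.00000000e-01, -9.00000000e-02,
       -8.00000000e-02, -7.00000000e-02, -6.00000000e-02, -5.00000000e-02,
       -4.00000000e-02, -3.00000000e-02, -2.00000000e-02, -1.00000000e-02,
       -5.55111512e-17,  1.00000000e-02,  2.00000000e-02,  3.00000000e-02,
        4.00000000e-02,  5.00000000e-02,  6.00000000e-02,  7.00000000e-02]))
```

To row units: 0.035 m / 0.6 = 0.0583, 0.0344 m / 0.6 = 0.0573, 0.0757 rad / 3.1416 = 0.0241.

```bash
python3 -m crank '[[[0,0,0,-0.0067,0.0195,0.0241,0],[0,0,0,-0.0067,0.0195,0.0241,0],[0,0,0,-0.0067,0.0195,0.0241,0],[0,0,0,-0.0067,0.0195,0.0241,0],[0,0,0,-0.0067,0.0195,0.0241,0],[0,0,0,-0.0067,0.0195,0.0241,0],[0,0,0,-0.0067,0.0195,0.0241,0],[0,0,0,-0.0067,0.0195,0.0241,0],[0.0067,0.0583,0,0,0,0,0],[0.0083,0.0583,0.01,0,0,0,0],[0.0083,0.0583,0.0133,0,0,0,0],[0.0083,0.0583,0.0133,0,0,0,0],[0.0083,0.0583,0.0133,0,0,0,0],[0.0083,0.0583,0.0133,0,0,0,0],[0.0083,0.0583,0.0133,0,0,0,0],[0.0083,0.0573,0.0133,0,0,0,0],[0,0,0,0,0,0,0]]]'
python3 - <<'E'
from h import *
o=get_obs(); print(o["joints"],np.round(o["torque"],2)); plan(eye_at(.05)[1],RT)
o=get_obs();R=Ro.from_quat(o["tool_rot"]); e=o["ee_pos"]+R.apply(EYE); print("eye by tool",e)
for n in("top","scene"):
    c=camera(n); u,v=pix(c,e); print(n,u,v,"front rod tip",pix(c,eye_at(.034,0)[0]),"crook",pix(c,eye_at(0,0)[0]))
    u,v=int(u),int(v); s=[40,32]; a=cv2.resize(c["frame"][v-45:v+45,u-32:u+32],None,fx=6,fy=6,interpolation=cv2.INTER_CUBIC); print("crop origin",u-32,v-45)
    I=a if n=="top" else np.hstack([I,a])
cv2.imwrite("pics/c3.png",I[:,:,::-1])
E
```

```text
t: 11.48
ee_pos: [0.5562, -0.0086, 0.2216]
tool_rot: [0.969, -0.058, 0.238, 0.016]
contact_force: [-0.4, 0.6, -1.0]
opening: 0.172
finger_force: 50.0
[-1.05430032e-03  7.07660987e-02  1.97050702e+00 -9.93431379e-02
  6.24768695e-01  1.75671881e+00] [-0.02  0.46  0.02]
rotvec(tool) [-0.0063  0.0424  0.0176]  shift after rot [-0.011  -0.0158  0.0324]  shift before [-0.0094 -0.0158  0.0329] F [-0.4  0.6 -1. ] t 11.4833
eye by tool [ 0.57364549 -0.01059959  0.24911761]
top 373.24491300341407 221.4615508490292 front rod tip (np.float64(361.8479568270325), np.float64(213.88338934340803)) crook (np.float64(361.3230404568287), np.float64(206.42249275144474))
crop origin 341 176
scene 349.2324445903655 217.2269870329054 front rod tip (np.float64(352.0138160643164), np.float64(231.39227330551432)) crook (np.float64(359.35736597490904), np.float64(241.40937527138195))
crop origin 317 172
```

View pics/c3.png

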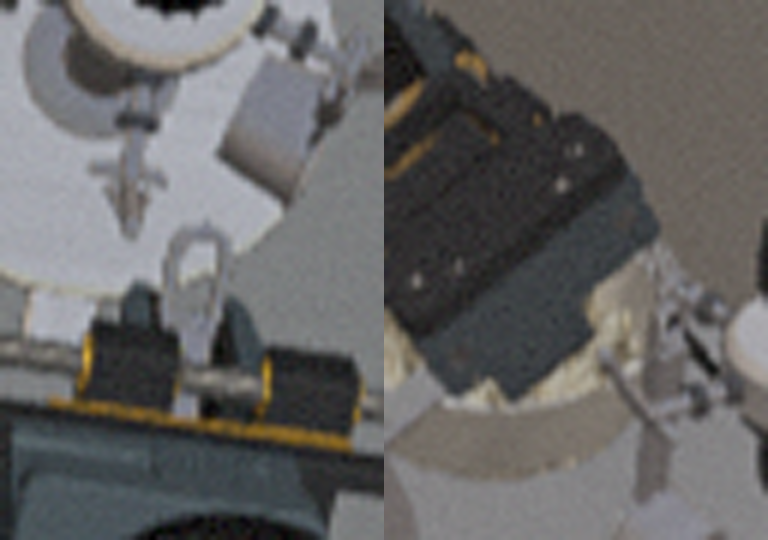

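In the top crop the rod tip is at (130,235) and the loop's eye at (195,265). Both lie within about 1 px of where I predicted. I'll line it up and then measure rod against loop in the tool frame.

Careful with the scale: shifts go in shares of 0.6 m and turns go in shares of pi rad. That gives: 0.01 m / 0.6 = 0.0167, -0.0085 m / 0.6 = -0.0142, 0.021 rad / 3.1416 = 0.0067.

```bash
python3 -m crank '[[[0,0,0,-0.001,0.0067,0.0029,0],[0,0,0,-0.001,0.0067,0.0029,0],[-0.01,-0.0133,0,0,0,0,0],[-0.0083,-0.0142,0.0117,0,0,0,0],[0,0,0.0167,0,0,0,0],[0,0,0.0167,0,0,0,0],[0,0,0,0,0,0,0],[0,0,0,0,0,0,0]]]'
cat > rel.py <<'E'
from h import *
import sys
plan(eye_at(float(sys.argv[1]))[1],RT)
for n in("wrist","top"):
    c=camera(n); save(c,sys.argv[2]+n+".png"); P=cloud(c);o=get_obs(); R=Ro.from_quat(o["tool_rot"])
    Q=R.inv().apply((P-o["ee_pos"]).reshape(-1,3)); ok=c["depth"].ravel()>0
    m=ok&(abs(Q[:,1])<.02)&(abs(Q[:,2]+.0163)<.008)&(Q[:,0]>.018)&(Q[:,0]<.05); q=Q[m]
    if m.sum()>4: print(n,"loop",m.sum(),"y",q[:,1].min(),q[:,1].max(),"x",q[:,0].max(),"z",np.median(q[:,2]))
    for z0 in np.arange(-.006,.05,.006):
        m=ok&(abs(Q[:,1])<.014)&(Q[:,2]>z0)&(Q[:,2]<=z0+.006)&(Q[:,0]>.014)&(Q[:,0]<.045); q=Q[m]
        if m.sum()>4: print("   z %.3f n%d y %.4f..%.4f med %.4f  x %.4f..%.4f med %.4f"%(z0,m.sum(),q[:,1].min(),q[:,1].max(),np.median(q[:,1]),q[:,0].min(),q[:,0].max(),np.median(q[:,0])))
E
python3 rel.py .05 d
```

```text
t: 12.25
ee_pos: [0.5643, 0.0131, 0.1948]
tool_rot: [0.963, -0.064, 0.26, 0.016]
contact_force: [0.2, 0.7, -1.3]
opening: 0.168
finger_force: 50.0
rotvec(tool) [-0.0057 -0.003   0.0052]  shift after rot [-0.0019  0.0068  0.0066]  shift before [-0.002   0.0068  0.0066] F [ 0.2  0.7 -1.3] t 12.25
wrist loop 1252 y -0.017431202445031914 0.017145722086879724 x 0.042609869227180346 z -0.016982600288326287
   z -0.006 n74 y -0.0140..0.0139 med 0.0097  x 0.0160..0.0181 med 0.0177
   z 0.000 n8 y -0.0127..0.0127 med -0.0003  x 0.0162..0.0178 med 0.0176
   z 0.006 n18 y 0.0048..0.0102 med 0.0075  x 0.0265..0.0300 med 0.0282
   z 0.012 n12 y 0.0041..0.0111 med 0.0100  x 0.0270..0.0303 med 0.0286
   z 0.018 n31 y 0.0032..0.0120 med 0.0097  x 0.0274..0.0310 med 0.0293
   z 0.024 n31 y 0.0022..0.0135 med 0.0106  x 0.0270..0.0309 med 0.0293
   z 0.030 n27 y 0.0061..0.0139 med 0.0098  x 0.0287..0.0309 med 0.0298
   z 0.036 n47 y 0.0051..0.0106 med 0.0079  x 0.0289..0.0335 med 0.0308
   z 0.042 n348 y -0.0040..0.0140 med 0.0075  x 0.0270..0.0448 med 0.0347
   z 0.048 n100 y -0.0022..0.0140 med 0.0064  x 0.0314..0.0449 med 0.0419
top loop 95 y -0.01751813839267701 0.01672765268211471 x 0.04378225131208692 z -0.015544893978129172
   z -0.006 n9 y -0.0139..0.0135 med -0.0102  x 0.0158..0.0185 med 0.0176
   z 0.018 n5 y 0.0054..0.0108 med 0.0084  x 0.0281..0.0313 med 0.0297
   z 0.024 n9 y 0.0021..0.0129 med 0.0054  x 0.0281..0.0307 med 0.0287
   z 0.030 n7 y 0.0023..0.0128 med 0.0074  x 0.0283..0.0308 med 0.0290
   z 0.036 n8 y 0.0023..0.0133 med 0.0065  x 0.0277..0.0317 med 0.0297
   z 0.042 n23 y 0.0004..0.0135 med 0.0071  x 0.0287..0.0389 med 0.0329
   z 0.048 n30 y -0.0031..0.0133 med 0.0064  x 0.0263..0.0449 med 0.0376
```

To row units: 0.0035 m / 0.6 = 0.0058, -0.001 m / 0.6 = -0.0017, -0.0015 rad / 3.1416 = -0.0005.

```bash
sed -i 's/(Q\[:,0\]>.018)/(Q[:,0]>.028)/' rel.py; python3 -m crank '[[[-0.0017,0.0058,0,-0.001,-0.0005,0.0008,0],[-0.0017,0.0058,0,-0.001,-0.0005,0.0008,0],[0,0,0,0,0,0,0],[0,0,0,0,0,0,0]]]'; python3 rel.py .05 e
```

```text
t: 12.68
ee_pos: [0.5616, 0.0058, 0.1952]
tool_rot: [0.963, -0.068, 0.259, 0.018]
contact_force: [0.2, -0.4, -1.5]
opening: 0.171
finger_force: 50.0
rotvec(tool) [ 0.0005 -0.0026 -0.0014]  shift after rot [-0.0008 -0.0009  0.0078]  shift before [-0.0008 -0.0009  0.0078] F [ 0.2 -0.4 -1.5] t 12.6833
wrist loop 757 y -0.0086334125485236 0.00875280666546471 x 0.043139457768820895 z -0.017466122123832098
   z -0.006 n71 y -0.0139..0.0139 med -0.0098  x 0.0164..0.0187 med 0.0181
   z 0.000 n16 y -0.0129..0.0130 med -0.0001  x 0.0180..0.0314 med 0.0294
   z 0.006 n115 y -0.0026..0.0028 med 0.0003  x 0.0270..0.0326 med 0.0305
   z 0.012 n6 y -0.0032..0.0034 med 0.0001  x 0.0295..0.0316 med 0.0308
   z 0.030 n5 y -0.0013..0.0065 med 0.0009  x 0.0307..0.0325 med 0.0324
   z 0.036 n44 y -0.0068..0.0059 med -0.0002  x 0.0299..0.0345 med 0.0325
   z 0.042 n382 y -0.0112..0.0114 med -0.0001  x 0.0292..0.0445 med 0.0329
   z 0.048 n123 y -0.0119..0.0115 med 0.0010  x 0.0290..0.0450 med 0.0432
top loop 49 y -0.008607148479580677 0.009056593292962547 x 0.04316334748792574 z -0.015435001192774042
   z -0.006 n7 y -0.0122..0.0136 med -0.0084  x 0.0164..0.0191 med 0.0181
   z 0.018 n8 y -0.0036..0.0032 med 0.0001  x 0.0299..0.0333 med 0.0315
   z 0.024 n7 y -0.0038..0.0050 med -0.0006  x 0.0305..0.0330 med 0.0315
   z 0.030 n9 y -0.0055..0.0051 med -0.0004  x 0.0293..0.0330 med 0.0317
   z 0.036 n6 y -0.0052..0.0054 med 0.0007  x 0.0306..0.0328 med 0.0317
   z 0.042 n27 y -0.0107..0.0111 med 0.0004  x 0.0314..0.0437 med 0.0343
   z 0.048 n27 y -0.0109..0.0110 med -0.0016  x 0.0287..0.0444 med 0.0331
```

Now the rod sits centred in the loop, to within 0.3 mm sideways. Slide down along the slope, in steps.

To row units: 0.007 m / 0.6 = 0.0117, 0.004 m / 0.6 = 0.0067.

```bash
python3 -m crank '[[[0,0,0.0117,0,0,0,0],[0,0,0.0117,0,0,0,0],[0,0,0.0117,0,0,0,0],[0,0,0.0117,0,0,0,0],[0,0,0.0067,0,0,0,0],[0,0,0,0,0,0,0],[0,0,0,0,0,0,0]]]'; python3 rel.py .02 f
```

```text
t: 13.37
ee_pos: [0.5776, 0.0039, 0.1666]
tool_rot: [0.963, -0.068, 0.259, 0.018]
contact_force: [-0.5, -0.9, -1.5]
opening: 0.174
finger_force: 50.0
rotvec(tool) [ 0.0004 -0.0012 -0.0007]  shift after rot [-0.0004 -0.0005  0.005 ]  shift before [-0.0004 -0.0005  0.005 ] F [-0.5 -0.9 -1.5] t 13.3667
wrist loop 944 y -0.008762615415218479 0.008647907044171161 x 0.0430720721938542 z -0.017005189772271556
   z -0.006 n151 y -0.0140..0.0140 med -0.0003  x 0.0162..0.0330 med 0.0185
   z 0.000 n58 y -0.0130..0.0129 med -0.0003  x 0.0166..0.0330 med 0.0320
   z 0.006 n32 y -0.0022..0.0031 med 0.0002  x 0.0309..0.0388 med 0.0325
   z 0.012 n342 y -0.0113..0.0122 med 0.0007  x 0.0291..0.0449 med 0.0388
   z 0.018 n44 y -0.0058..0.0068 med -0.0028  x 0.0415..0.0447 med 0.0432
top loop 61 y -0.008783802349884937 0.008283561257362432 x 0.04334441063564089 z -0.015822051485820925
   z -0.006 n14 y -0.0135..0.0136 med 0.0026  x 0.0172..0.0331 med 0.0187
   z 0.012 n37 y -0.0108..0.0113 med -0.0005  x 0.0293..0.0443 med 0.0338
   z 0.018 n11 y -0.0101..0.0095 med -0.0001  x 0.0302..0.0445 med 0.0405
```

To row units: 0.004 m / 0.6 = 0.0067, 0.001 m / 0.6 = 0.0017.

```bash
python3 -m crank '[[[0.0017,0,0.0067,0,0,0,0],[0,0,0.005,0,0,0,0],[0,0,0.0033,0,0,0,0],[0,0,0,0,0,0,0],[0,0,0,0,0,0,0]]]'; python3 -m crank '[[[0,0,0.0033,0,0,0,0],[0,0,0.0033,0,0,0,0],[0,0,0,0,0,0,0]]]'; python3 -m crank '[[[0,0,0.0025,0,0,0,0],[0,0,0.0025,0,0,0,0],[0,0,0,0,0,0,0]]]'
```

```text
t: 13.88
ee_pos: [0.5828, 0.0031, 0.1597]
tool_rot: [0.963, -0.068, 0.259, 0.018]
contact_force: [-0.0, -0.9, -0.8]
opening: 0.17
finger_force: 50.0
t: 14.13
ee_pos: [0.5853, 0.0029, 0.1565]
tool_rot: [0.963, -0.068, 0.259, 0.018]
contact_force: [1.2, -0.4, -1.6]
opening: 0.172
finger_force: 50.0
t: 14.38
ee_pos: [0.587, 0.0028, 0.1542]
tool_rot: [0.963, -0.068, 0.26, 0.018]
contact_force: [3.1, -0.8, -1.5]
opening: 0.173
finger_force: 50.0
```

To row units: 0.001 m / 0.6 = 0.0017.

```bash
python3 -m crank '[[[0.0017,0,0,0,0,0,0],[0.0017,0,0,0,0,0,0],[0,0,0,0,0,0,0]]]'; python3 rel.py .01 g
```

```text
t: 14.63
ee_pos: [0.5873, 0.0024, 0.154]
tool_rot: [0.964, -0.068, 0.258, 0.018]
contact_force: [-1.3, 0.5, -1.7]
opening: 0.173
finger_force: 50.0
rotvec(tool) [ 0.0007  0.0004 -0.0008]  shift after rot [-0.0025 -0.0006 -0.0008]  shift before [-0.0026 -0.0006 -0.0008] F [-1.3  0.5 -1.7] t 14.6333
wrist loop 1003 y -0.00876349921499256 0.008566056692727165 x 0.0432188916026522 z -0.017405461305866433
   z -0.006 n501 y -0.0139..0.0140 med -0.0003  x 0.0165..0.0450 med 0.0319
   z 0.000 n136 y -0.0131..0.0129 med 0.0015  x 0.0180..0.0450 med 0.0422
top loop 62 y -0.008683122693970736 0.009166878402747023 x 0.04368879542105434 z -0.015860238536107477
   z -0.006 n24 y -0.0139..0.0138 med -0.0003  x 0.0170..0.0435 med 0.0302
   z 0.000 n24 y -0.0109..0.0138 med -0.0007  x 0.0180..0.0450 med 0.0400
```

```bash
python3 - <<'E'
import cv2,numpy as np
a=cv2.imread("pics/gwrist.png")
cv2.imwrite("pics/g2.png",cv2.resize(a[200:400,200:460],None,fx=3,fy=3,interpolation=cv2.INTER_CUBIC))
E
```

```text
(no output)
```

View pics/g2.png

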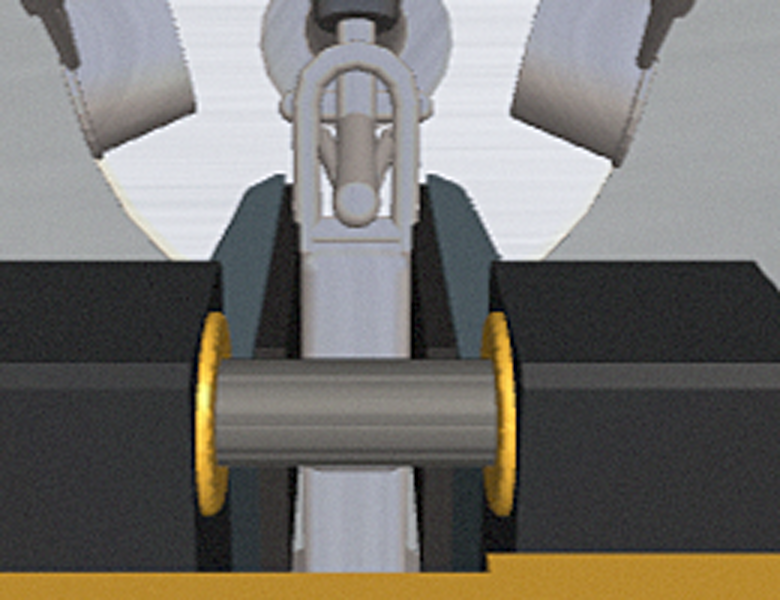

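The picture shows the rod tip (355,205) inside the loop, the leaves at (325,150) and (388,150), and the cross bar at (355,105). It is centred, so I'll push gently.

To row units: 0.001 m / 0.6 = 0.0017.

```bash
for i in 1; do python3 -m crank '[[[0,0,0.0017,0,0,0,0],[0,0,0.0017,0,0,0,0],[0,0,0,0,0,0,0]]]'; python3 -m crank '[[[0,0,0.0017,0,0,0,0],[0,0,0.0017,0,0,0,0],[0,0,0,0,0,0,0]]]';python3 -m crank '[[[0,0,0.0017,0,0,0,0],[0,0,0,0,0,0,0]]]'; done | grep -E "pos|force"
```

```text
ee_pos: [0.5894, 0.0023, 0.1533]
contact_force: [0.3, -0.3, -1.8]
finger_force: 50.0
ee_pos: [0.591, 0.0022, 0.152]
contact_force: [1.1, -1.4, 0.0]
finger_force: 50.0
ee_pos: [0.5914, 0.0022, 0.1508]
contact_force: [3.8, -0.9, -2.4]
finger_force: 50.0
```

```bash
cat > st.py <<'E'
from h import *
o=get_obs(); R=Ro.from_quat(o["tool_rot"]); e=o["ee_pos"]+R.apply(EYE)-eye_at(0,0)[0]
print("eye rel crook in slope frame: x %.4f y %.4f k %.4f"%(e@RT[:,0],e@RT[:,1],-e@RT[:,2]),"F tool",np.round(R.inv().apply(o["contact_force"]-[0,-.4,-1.4]),1),"tau",np.round(o["torque"],2),"t",o["t"])
E
python3 st.py; python3 rel.py .01 h | tail -12
```

```text
eye rel crook in slope frame: x 0.0025 y 0.0003 k 0.0045 F tool [ 2.8 -0.1  2.8] tau [-0.05  0.14 -0.03] t 15.4
rotvec(tool) [-0.0002 -0.0035 -0.0007]  shift after rot [-0.0045 -0.0003 -0.0056]  shift before [-0.0045 -0.0003 -0.0056] F [ 3.8 -0.9 -2.4] t 15.4
wrist loop 1042 y -0.010045574276076224 0.009875766757361067 x 0.04330498155090847 z -0.01720524811820664
   z -0.006 n344 y -0.0140..0.0140 med 0.0019  x 0.0165..0.0450 med 0.0407
top loop 57 y -0.008469515685688649 0.00891893901022389 x 0.04335671082006254 z -0.01546878255996595
   z -0.006 n41 y -0.0137..0.0136 med -0.0009  x 0.0165..0.0448 med 0.0303
```

To row units: 0.001 m / 0.6 = 0.0017.

```bash
python3 -m crank '[[[0,0,0.0017,0,0,0,0],[0,0,0,0,0,0,0]]]' >/dev/null; python3 st.py;  python3 -m crank '[[[0,0,0.0017,0,0,0,0],[0,0,0,0,0,0,0]]]'>/dev/null; python3 st.py; python3 -m crank '[[[0,0,0.0017,0,0,0,0],[0,0,0,0,0,0,0]]]'>/dev/null; python3 st.py
```

```text
eye rel crook in slope frame: x 0.0015 y 0.0005 k 0.0032 F tool [2.4 0.  4.3] tau [-0.09  0.28 -0.03] t 15.6667
eye rel crook in slope frame: x 0.0007 y 0.0007 k 0.0021 F tool [ 0.6 -0.5  2. ] tau [-0.03  0.53  0.06] t 15.8333
eye rel crook in slope frame: x 0.0011 y 0.0005 k 0.0014 F tool [-1.1  0.  -0.7] tau [-0.01  0.48 -0.05] t 16.0
```

To row units: 0.001 m / 0.6 = 0.0017.

```bash
python3 -m crank '[[[0,0,0.0017,0,0,0,0],[0,0,0,0,0,0,0]]]' >/dev/null; python3 st.py;  python3 -m crank '[[[0,0,0.0017,0,0,0,0],[0,0,0,0,0,0,0]]]'>/dev/null; python3 st.py; python3 - <<'E'
from h import *
c=camera("wrist"); a=c["frame"]
cv2.imwrite("pics/i.png",cv2.resize(a[190:330,240:420],None,fx=4,fy=4,interpolation=cv2.INTER_CUBIC)[:,:,::-1])
E
```

```text
eye rel crook in slope frame: x 0.0016 y 0.0005 k 0.0006 F tool [ 0.  -0.4 -0.9] tau [-0.    0.47 -0.  ] t 16.1667
eye rel crook in slope frame: x 0.0017 y 0.0005 k -0.0004 F tool [ 0.2  0.1 -0.9] tau [0.01 0.43 0.01] t 16.3333
```

View pics/i.png

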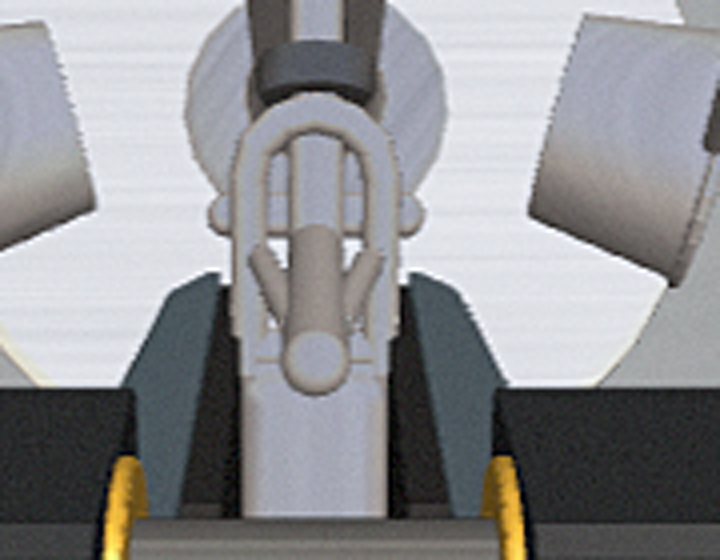

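The leaf ends at (258,250) and (375,255) have sprung out over the loop's side wires, so the loop is past them. It now lies near the cross bar at (315,215). A little further until it meets resistance.

To row units: 0.001 m / 0.6 = 0.0017.

```bash
for i in 1; do python3 -m crank '[[[0,0,0.0017,0,0,0,0],[0,0,0,0,0,0,0]]]' >/dev/null; python3 st.py;  python3 -m crank '[[[0,0,0.0017,0,0,0,0],[0,0,0,0,0,0,0]]]'>/dev/null; python3 st.py; done
```

```text
eye rel crook in slope frame: x 0.0017 y 0.0005 k -0.0015 F tool [ 0.6 -0.6 -0.5] tau [-0.01  0.52  0.02] t 16.55
eye rel crook in slope frame: x 0.0017 y 0.0005 k -0.0025 F tool [-0.1 -1.6 -0.2] tau [ 0.05  0.5  -0.04] t 16.7167
```

To row units: 0.001 m / 0.6 = 0.0017.

```bash
for i in 1; do python3 -m crank '[[[0,0,0.0017,0,0,0,0],[0,0,0,0,0,0,0]]]' >/dev/null; python3 st.py;  python3 -m crank '[[[0,0,0.0012,0,0,0,0],[0,0,0,0,0,0,0]]]'>/dev/null; python3 st.py; done
```

```text
eye rel crook in slope frame: x 0.0018 y 0.0005 k -0.0030 F tool [-0.7 -0.2 -6. ] tau [ 0.01  0.57 -0.01] t 16.8833
eye rel crook in slope frame: x 0.0018 y 0.0005 k -0.0033 F tool [ -2.9   0.6 -10.6] tau [ 0.02  0.62 -0.04] t 17.05
```

Home: firm stop at about 10 N. I'll unload it, ease the grip so it settles softly, and then let go.

To row units: -0.001 m / 0.6 = -0.0017.

```bash
python3 -m crank '[[[0,0,-0.0017,0,0,0,0],[0,0,0,0,0,0,0],[0,0,0,0,0,0,0]]]' >/dev/null; python3 st.py; python3 -m crank '[[[0,0,0,0,0,0,0.16],[0,0,0,0,0,0,0.16],[0,0,0,0,0,0,0.16],[0,0,0,0,0,0,0.16],[0,0,0,0,0,0,0.16]]]' 3; python3 st.py; python3 -m crank '[[[0,0,0,0,0,0,0.2],[0,0,0,0,0,0,0.25],[0,0,0,0,0,0,0.3],[0,0,0,0,0,0,0.35],[0,0,0,0,0,0,0.35],[0,0,0,0,0,0,0.35],[0,0,0,0,0,0,0.35],[0,0,0,0,0,0,0.35],[0,0,0,0,0,0,0.35]]]'; python3 st.py
```

```text
eye rel crook in slope frame: x 0.0018 y 0.0005 k -0.0030 F tool [-1.3 -0.9 -4.8] tau [ 0.03  0.49 -0.03] t 17.3
t: 17.72
ee_pos: [0.5945, 0.0016, 0.1437]
tool_rot: [0.963, -0.068, 0.259, 0.018]
contact_force: [1.8, 0.5, -1.8]
opening: 0.186
finger_force: 3.0
eye rel crook in slope frame: x 0.0017 y 0.0005 k -0.0033 F tool [ 1.2 -1.1  1.1] tau [0.07 0.43 0.04] t 17.7167
t: 18.47
ee_pos: [0.5944, 0.0016, 0.1439]
tool_rot: [0.963, -0.068, 0.259, 0.018]
contact_force: [0.5, 0.5, 0.7]
opening: 0.35
finger_force: 0.0
eye rel crook in slope frame: x 0.0017 y 0.0005 k -0.0031 F tool [ 1.3 -0.9 -1.6] tau [-0.04  0.48  0.02] t 18.4667
```

To row units: -0.035 m / 0.6 = -0.0583, -0.03 m / 0.6 = -0.05.

```bash
python3 -m crank '[[[0,0,-0.0083,0,0,0,0.35],[0,0,-0.0167,0,0,0,0.35],[0,0,-0.025,0,0,0,0.35],[0,0,-0.0417,0,0,0,0.35],[0,0,-0.0583,0,0,0,0.35],[0,0,-0.0583,0,0,0,0.35],[0,0,-0.0583,0,0,0,0.35],[-0.0333,0,-0.0333,0,0,0,0.35],[-0.05,0,0,0,0,0,0.35],[-0.05,0,0,0,0,0,0.35],[0,0,0,0,0,0,0.35],[0,0,0,0,0,0,0.35],[0,0,0,0,0,0,0.35]]]'
python3 ang.py; python3 - <<'E'
from h import *
c=camera("wrist"); save(c,"z_w.png"); P=cloud(c); z=P[...,2]; f=np.array([np.cos(FA),np.sin(FA)]); d=P[...,:2]-AX; r=d@f; l=d@[-f[1],f[0]]
m=(c["depth"]>0)&(abs(l)<.03)&(r>.045)&(r<.14)&(z>.02)
for z0 in np.arange(.03,.21,.012):
    i=m&(z>z0)&(z<z0+.012)
    if i.any(): print("%.3f n%d r %.3f..%.3f l %.3f..%.3f"%(z0,i.sum(),r[i].min(),r[i].max(),l[i].min(),l[i].max()))
a=cv2.resize(c["frame"][150:400,180:460],None,fx=1.6,fy=1.6); s=camera("scene"); u,v=map(int,pix(s,eye_at(0)[0])); b=cv2.resize(s["frame"][v-45:v+75,u-50:u+50],None,fx=3.33,fy=3.33,interpolation=cv2.INTER_CUBIC)
cv2.imwrite("pics/z.png",np.hstack([a[:399],b[:399]])[:,:,::-1])
E
```

```text
t: 19.55
ee_pos: [0.4373, 0.0241, 0.261]
tool_rot: [0.963, -0.068, 0.261, 0.018]
contact_force: [-0.1, -0.4, -1.1]
opening: 0.35
finger_force: 0.0
t 19.55 tau [0.01110682 0.41867318 0.0364254 ] F [-0.10800166 -0.35124073 -1.06093252] p [0.43727451 0.02408861 0.2609915 ] y ang 112.73458397181817
wrist [(96, 23), (100, 208), (104, 13), (168, 26), (172, 62), (176, 11), (240, 52), (244, 192), (248, 5)]
front 99 173.4188211522575
top [(24, 17), (28, 30), (96, 13), (100, 20), (168, 9), (172, 18), (176, 4), (244, 35), (248, 10), (312, 6), (316, 39), (320, 11)]
front 31 173.501374625947
0.030 n664 r 0.067..0.102 l -0.014..0.017
0.042 n339 r 0.073..0.101 l -0.025..0.025
0.054 n112 r 0.060..0.098 l -0.026..0.028
0.066 n365 r 0.058..0.095 l -0.025..0.027
0.078 n256 r 0.069..0.092 l -0.020..0.023
0.090 n132 r 0.084..0.088 l -0.006..0.009
0.102 n136 r 0.080..0.085 l -0.006..0.009
0.114 n113 r 0.077..0.083 l -0.007..0.009
0.126 n172 r 0.075..0.081 l -0.007..0.009
0.138 n191 r 0.072..0.079 l -0.006..0.009
0.150 n224 r 0.068..0.075 l -0.007..0.010
0.162 n199 r 0.046..0.070 l -0.009..0.014
0.174 n239 r 0.045..0.075 l -0.007..0.010
0.186 n34 r 0.073..0.082 l -0.002..0.008
0.198 n59 r 0.080..0.086 l -0.000..0.005
```

View pics/z.png

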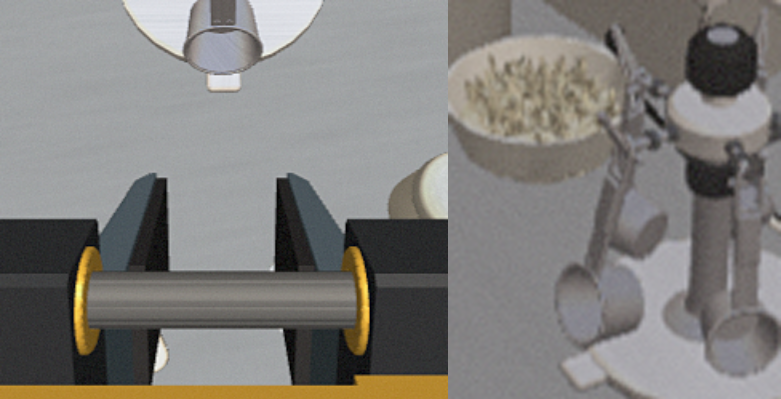

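The scoop hangs from the front rod over the tab, mouth outward (cup at (595,300)). Its loop is at r ≈ 67 mm, just under rod level, which means it is home. The gripper is clear, so I'm handing in.

```bash
python3 -c "
from bench import *
print(finish_job())"
```

```text
the job is handed in; nothing more can be done
None
```

The scoop hangs fully home on the front rod over the tab, mouth outward. The loop passed both spring leaves and met a firm stop at about 10 N, the gripper is clear, and I handed the job in at about 20 s; the verdict wasn't shown. The crown now reads about 1° off the tab, up from under 0.5° before hanging the scoop.

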